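Load the glass cell into the photometer

ROBOT

A 6-joint arm with a two-finger parallel gripper is mounted at the origin on the work surface. World frame = base frame: x ahead of the robot, y to its left, z up, the work surface at z = 0. Lengths are in mm, angles in degrees, forces in N, time in s.
With the tool pointing down it reaches from about 300 to 850 mm from the base axis. Payload 4.2 kg.
Tool frame: the origin (TCP) lies midway between the tips of the shut fingers; the grasp point (between the pads) lies 19 mm behind it (env.hold_point_z is the z of the grasp point in the tool frame, in mm); z points along the fingers, y is the direction in which the jaws open and shut (so a half turn about z gives the same grasp; the last joint's range is limited). The gripper opens to 91 mm and grips with 3 to 60 N. Pads are 32 mm wide; open, the fingers measure 118 mm over their backs; the gripper's body (76 mm by 178 mm) begins 60 mm behind the grasp point.
Start: joints at [62.338, 18.312, 89.639, -0, 72.044, -1.146], TCP at [256.717, 514.529, 213.976] pointing down, gripper open.
Joint ranges: [-177.97, 177.97], [-48.28, 115.42], [12.27, 149.76], [-77.06, 257.06], [2.81, 150.46], [-146.56, 146.56]. Speed limits (degrees/s): [147.25, 147.25, 180, 180, 180, 180].

INTERFACE

Orientations are given as [roll, pitch, yaw] about the fixed x, y, z axes, in that order (R = Rz(yaw) Ry(pitch) Rx(roll)).
In Python, from workcell import env, grab_frame, camera_params, spotter gives the robot as it stands. The module is installed in compiled form; this text tells all that it offers.
- The arm moves only by the shell command python3 -m jog 'ROWS' [FORCE]. ROWS is text: rows parted by semicolons, each of 7 numbers parted by spaces: the turn, a rotation vector about the world's x, y, z in units of 5 degrees (1.0 is 5 degrees), then the shift along the world's x, y, z in units of 25 mm (1.0 is 25 mm), then the opening, from 0 (shut) to 1 (fully open). A call has 1 to 5 rows; each row is the pose to reach, as a shift and turn from the pose commanded when the call began; what a row does not reach only later rows make up. A row lasts 1/8 s, in which the tool goes at most 62.5 mm and 10.7 degrees, less where a joint would pass 70% of its speed; a pose out of reach is approached as far as the arm can. A call with a gripper value outside its range is refused whole. The fingers move at their own pace and stop on an object; FORCE is the grip in N (left out, the last holds). Time passes only in rows, so rows that repeat a pose let the fingers close. It gives the time, the measured TCP pose, the force and the opening at its end, in the units of the state.
- env.state(): the state, without advancing time (a new reading comes with each control period).
- grab_frame(name): name is "scene" or "top" or "wrist"; returns the picture (384x512x3 uint8, red, green, blue); there is no depth.
- camera_params(name): a dict with "K" (3x3 intrinsics, pixels), "rvec" (rotation vector, rad) and "tvec" (3), from world to camera coordinates, as OpenCV has them. Camera axes: x right, y down, z forward; pixel columns grow to the right and rows downward; lengths in mm; the calibration is good to about 2 mm. The wrist camera is an equidistant fisheye: a pixel r from the principal point sees the ray r / f radians off the axis. A picture is of the moment at which its call begins: read the wrist's pose just before it. camera_params takes no time and is no camera call; for the wrist camera it gives the pose at the moment of the call.
- env.job_done(): hands the job in, once; it reports no verdict.
Trained networks look in the newest picture that a camera, given by its name, has taken for a name from the list of things; names that differ only in an ending like _2 or _b are one class to them, and where a whole thing is asked for, a point or a joint stands for the part that bears it (a point fixed in the world has none). Each returns a list of dicts, best first, with "conf" (0 to 1); they miss things now and then, are a little off and sometimes report something else, mostly with a low value. They report only what shows in the picture. A call takes as long as a camera call. They do not tell look-alikes from the thing itself.
- spotter.look_for(query, camera): "box" ([left, top, width, height] in pixels, round what is visible of it).
- spotter.trace(query, camera): "region" (384x512 bool, what is visible of it) and "box" ([left, top, width, height] in pixels, round what is visible of it).
The state is a dict: "time_s": time; "qpos": joint angles; "qvel": joint speeds; "effort": joint torques, N m; "ee_pos": TCP position; "ee_rot": TCP orientation; "force": force on the tool from outside, world axes, zero at the start; "torque": the same for the moment, N m; "gripper_width": finger opening in mm.
Only numpy, scipy, OpenCV 4.12 (cv2) and the standard library are available. Lean on these libraries where they do the work, as an engineer would, in place of code of your own. Each camera call takes 0.05 s, during which the arm holds its last target. There are 200 camera calls.

TASK

Take the amber glass sample cell from its sloping rack and lay it gently, level, in the empty one of the photometer's two cradles; the green-glass reference cell lies in the other and must stay there. Then slide the photometer's black cover, the one with the blue tab, fully shut. The cell is thin glass: hold it with a light grip (about 20 N is plenty, a squeeze of 40 N on each side breaks it), set it down before letting go (no drop of a centimetre), do not knock it or press it down hard, and do not push the bottles, jar, beaker and dish about.

Things in the scene. Friction and masses are not known exactly. Their poses are not given: they have to be found in the camera images.
- cell: Amber glass tube 30 mm in diameter, with a black cap 34 mm across, 14 mm long, on each end; 130 mm long in all, 100 to 190 g. Origin at its very middle, x along the tube, ends alike. Starts in the rack, x rising 35 degrees, middle 120 mm above the table; the middle 62 mm of glass is free to grip. Breaks if gripped with over 40 N a side, or knocked or pressed with over 15 N (40 N in the rack).
- reference: The reference cell: same size and shape, green glass with white caps, same origin and axes. Lies level in one of the two cradles (which one changes) and must stay there.
- rack: Fixed white stand. Origin on the table below the cell's middle; x away from the robot, up the slope seen from above; z up. Two blue V supports 12 mm wide, 76 mm apart along the tube, 44 mm across, lips 3.5 mm below the tube's axis, and a stop at the low (-x) end hold the cell at 35 degrees, +x end higher. Plate 45 mm under the tube's axis. The cell lifts out square to the slope.
- photometer: Fixed white instrument, 385 (x) by 408 mm (y), top 115 mm above the table. Origin on the table below the centre of its open compartment (170 by 225 mm, floor 30 mm above the table); front face at x = -105 mm. Two cradles stand in it side by side, 50 mm either side (y) of the centre. Control panel at y = 129 to 279 mm, up to 145 mm high. x points away from the robot, z up.
- cradle_a: One of two alike cradles (may be left or right, free or taken). Origin on the compartment's floor below its middle; x along the tube, z up. A cell in it has its middle 62 mm above this origin, level, along x. Two black V blocks 12 mm wide at x = +-38 mm, 44 mm across y, lips 3.5 mm below the tube's axis. Sprung: sink only beyond about 3 N, bottom out 6 mm lower at about 8 N.
- cradle_b: The other cradle, exactly alike.
- cover (a joint): Black sliding cover on the photometer's top, 180 by 236 mm, upper face 122 mm above the table. Value: how far it is open in m, 0 fully shut over the compartment, 0.19 fully open; it shuts towards the photometer's -x. Starts open by 165 to 188 mm. Slides with about 2 N and stays where it is left.
- cover_tab (a point): Middle of the top edge of the cover's blue tab: an upright plate 12 mm thick (x), 70 mm wide (y), 35 mm tall above the cover, its top 157 mm above the table; can be pinched, or pushed from its far side. Moves with the cover; when shut it is 60 mm to the -x side of the photometer's origin.
- reagent: Bystander: clear glass bottle, 70 mm diameter, 150 mm tall; origin under its foot.
- amber_jar: Bystander: amber jar, 70 mm diameter, 100 mm tall; origin under its foot.
- beaker: Bystander: glass beaker, 60 mm diameter, 75 mm tall; origin under its foot.
- dish: Bystander: white bowl, 90 mm diameter, 25 mm tall; origin under its foot.
- wash: Bystander: white bottle with red cap, 64 mm diameter, 170 mm tall; origin under its foot.
There are look-alikes about, which are no part of the job. Leave any purple look-alike of the cell alone. Several things have the shape of the reference; the one meant has the colours described above.

How it is judged (in metres and radians):
On the way, in this order (a step that is already met when the one before it is completed fails the run):
1. the sample cell is lifted clear of its rack, in the fingers (z of cell in the frame of rack above 0.16 m and contact force between the fingers and cell above 1 N), for 0.1 s.
2. the sample cell lies level in the empty cradle, let go, with the cover still open (((x of cell in the frame of cradle_a between -0.01 and 0.01 m and y of cell in the frame of cradle_a between -0.004 and 0.004 m and z of cell in the frame of cradle_a between 0.055 and 0.066 m and angle between the x axis of cell and the x axis of cradle_a, either way round below 0.06 rad) or (x of cell in the frame of cradle_b between -0.01 and 0.01 m and y of cell in the frame of cradle_b between -0.004 and 0.004 m and z of cell in the frame of cradle_b between 0.055 and 0.066 m and angle between the x axis of cell and the x axis of cradle_b, either way round below 0.06 rad)) and contact force between the fingers and cell below 0.05 N and linear speed of cell below 0.01 m/s and value of joint cover above 0.15 m), for 0.3 s.
At the end, for the whole second after the job is handed in: The sample cell lies at rest and let go in one cradle (middle within 10 mm along and 4 mm across, height 55 to 66 mm above the cradle's origin, axis within 0.06 rad), the reference cell likewise in the other, and the cover is shut to within 6 mm (((x of cell in the frame of cradle_a between -0.01 and 0.01 m and y of cell in the frame of cradle_a between -0.004 and 0.004 m and z of cell in the frame of cradle_a between 0.055 and 0.066 m and angle between the x axis of cell and the x axis of cradle_a, either way round below 0.06 rad) or (x of cell in the frame of cradle_b between -0.01 and 0.01 m and y of cell in the frame of cradle_b between -0.004 and 0.004 m and z of cell in the frame of cradle_b between 0.055 and 0.066 m and angle between the x axis of cell and the x axis of cradle_b, either way round below 0.06 rad)) and ((x of reference in the frame of cradle_a between -0.01 and 0.01 m and y of reference in the frame of cradle_a between -0.004 and 0.004 m and z of reference in the frame of cradle_a between 0.055 and 0.066 m and angle between the x axis of reference and the x axis of cradle_a, either way round below 0.06 rad) or (x of reference in the frame of cradle_b between -0.01 and 0.01 m and y of reference in the frame of cradle_b between -0.004 and 0.004 m and z of reference in the frame of cradle_b between 0.055 and 0.066 m and angle between the x axis of reference and the x axis of cradle_b, either way round below 0.06 rad)) and contact force between the fingers and cell below 0.05 N and linear speed of each of cell, reference below 0.01 m/s and value of joint cover below 0.006 m); the robot touches nothing.
It fails at once if the sample cell is squeezed by the fingers with more than 40 N a side (80 N in all) (contact force between the fingers and cell above 80 N).
It fails at once if the sample cell is pushed or knocked against something with more than 15 N (40 N in its rack) (contact force between cell and photometer above 15 N or contact force between cell and cradle_a above 15 N or contact force between cell and cradle_b above 15 N or contact force between cell and reference above 15 N or contact force between cell and reagent above 15 N or contact force between cell and amber_jar above 15 N or contact force between cell and beaker above 15 N or contact force between cell and dish above 15 N or contact force between cell and wash above 15 N or contact force between cell and rack above 40 N).
It fails at once if the sample cell falls free from a height of about 8 mm or more (out of the fingers and faster than 0.4 m/s) (contact force between the fingers and cell below 0.05 N and linear speed of cell above 0.4 m/s).
It fails at once if the reference cell is shifted by more than 12 mm (distance of reference from where it was at the start of the episode above 0.012 m).
It fails at once if a bottle, the jar, the beaker or the dish is shifted by more than 30 mm (distance of any of reagent, amber_jar, beaker, dish, wash from where it was at the start of the episode above 0.03 m).
It also fails if it takes over 59 s, if anything falls off the work surface, if the arm or the gripper's body presses on something with over 40 N, if the wrist force passes 120 N, or if a joint passes its speed limit or range.

## Working session

There is one attempt and no reset: what is moved stays moved. The work goes in short steps, Python scripts to look and compute and a shell command to move; the robot and the scene stay as the last step left them, time stands still between calls to the robot, and variables do not carry over. Pictures are saved under pics/ and viewed, about 8 in all and at most 12, crops included, and the job is handed in when it is done.

```bash
mkdir -p pics; ls; python3 - <<'E'
from workcell import env, grab_frame, camera_params, spotter
import cv2,numpy as np
print(env.state()); print(env.hold_point_z)
for n in ("scene","top"):
    f=grab_frame(n); cv2.imwrite(f"pics/{n}0.png",f[:,:,::-1]); np.save(f"pics/{n}0.npy",f)
    p=camera_params(n); print(n,p)
E
```

```text
pics
{'time_s': 0.0, 'qpos': array([ 6.23393286e+01,  1.83493173e+01,  8.97078361e+01, -3.12527281e-03,
        7.20435262e+01, -1.14704164e+00]), 'qvel': array([ 0.06548644,  0.08322412, -0.01057623,  0.00416042, -0.04643724,
       -0.03303055]), 'effort': array([-8.31721136e-04, -4.12447858e+01, -2.31967986e+01,  7.27911294e-02,
        4.57378454e-02, -1.14973886e-04]), 'ee_pos': array([256.46968327, 514.05301517, 213.13389113]), 'ee_rot': array([-1.79899281e+02,  9.55314225e-04,  1.53487337e+02]), 'force': array([-0.38832354,  0.15505347,  0.01205538]), 'torque': array([0.00097949, 0.0023526 , 0.00276044]), 'gripper_width': 91.24607006941481}
-18.8
scene {'K': array([[389.38119839,   0.        , 252.54256295],
       [  0.        , 389.38119839, 191.99346931],
       [  0.        ,   0.        ,   1.        ]]), 'rvec': array([ 1.59044213,  1.97820457, -0.8350124 ]), 'tvec': array([ 272.82998039, -245.07758645, 1714.70813398])}
top {'K': array([[358.59745645,   0.        , 255.85354239],
       [  0.        , 358.59745645, 191.62166181],
       [  0.        ,   0.        ,   1.        ]]), 'rvec': array([ 2.17876279, -2.13081744,  0.14340159]), 'tvec': array([-154.9991479 ,  536.96540567, 1031.38505345])}
```

View pics/scene0.png

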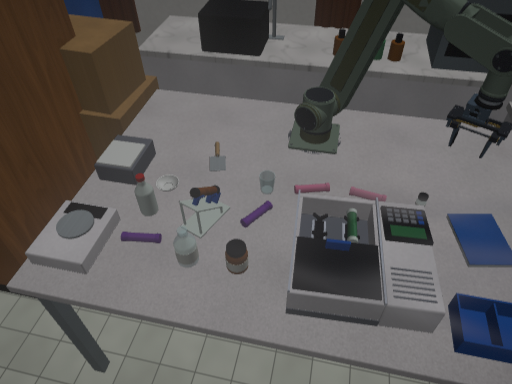

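View pics/top0.png

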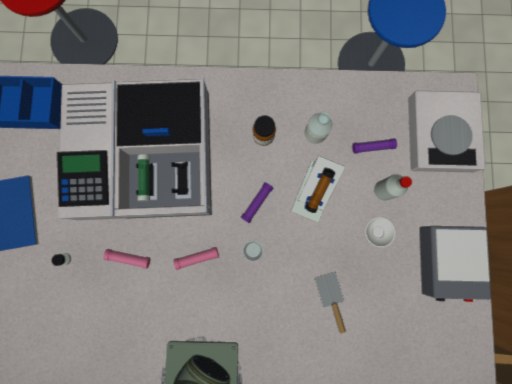

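```bash
cat > h.py <<'E'
import numpy as np,cv2
from workcell import env, grab_frame, camera_params, spotter
def ray(p,uv):
    R=cv2.Rodrigues(np.array(p["rvec"],float))[0]; t=np.array(p["tvec"]); K=p["K"]
    d=np.linalg.inv(K)@np.array([uv[0],uv[1],1.])
    if p.get("fish"):
        r=np.hypot(d[0],d[1]); d=np.array([d[0]/r*np.sin(r),d[1]/r*np.sin(r),np.cos(r)]) if r>1e-9 else np.array([0,0,1.])
    return -R.T@t, R.T@d
def onz(p,uv,z):
    c,d=ray(p,uv); return c+d*(z-c[2])/d[2]
def proj(p,X):
    R=cv2.Rodrigues(np.array(p["rvec"],float))[0]; c=R@np.array(X,float)+np.array(p["tvec"]); K=p["K"]
    if p.get("fish"):
        r=np.hypot(c[0],c[1]); th=np.arctan2(r,c[2]); q=np.array([c[0]/r*th,c[1]/r*th,1])
        return (K@q)[:2]
    return (K@(c/c[2]))[:2]
def cam(n):
    p=dict(camera_params(n)); p["fish"]=n=="wrist"; return p
E
python3 - <<'E'
from h import *
for n in ("top","scene"):
    grab_frame(n); p=cam(n)
    for q in ("cell","reference","cradle_a","rack","photometer","cover","cover_tab","reagent","amber_jar","beaker","dish","wash"):
        if n=="scene" and q not in("cell","rack"): continue
        for r in spotter.trace(q,n)[:4]:
            if r["conf"]<.3: continue
            ys,xs=np.nonzero(r["region"]); rc=cv2.minAreaRect(np.stack([xs,ys],1).astype(np.float32))
            z={"cell":120,"reference":92,"cradle_a":85,"rack":60,"photometer":115,"cover":122,"cover_tab":157}.get(q,50)
            c=onz(p,rc[0],z); box=[onz(p,b,z)[:2].round(0).tolist() for b in cv2.boxPoints(rc)]
            print(n,q,round(r["conf"],2),np.round(rc[0],1),c.round(0)[:2],box)
E
```

```text
top cell 0.85 [256.3 202. ] [ 501. -145.] [[459.0, -101.0], [558.0, -164.0], [543.0, -189.0], [444.0, -126.0]]
top cell 0.65 [319.1 189.8] [ 538. -316.] [[486.0, -272.0], [606.0, -330.0], [591.0, -361.0], [471.0, -302.0]]
top cell 0.58 [373.9 145.1] [ 667. -469.] [[674.0, -405.0], [691.0, -530.0], [661.0, -533.0], [644.0, -408.0]]
top cell 0.57 [153. 180.] [555. 140.] [[602.0, 157.0], [603.0, 129.0], [508.0, 124.0], [508.0, 151.0]]
top reference 0.71 [143. 177.] [567. 177.] [[502.0, 193.0], [634.0, 198.0], [634.0, 161.0], [502.0, 156.0]]
top reference 0.69 [195.2 257.9] [346.  19.] [[341.0, 83.0], [377.0, -35.0], [350.0, -44.0], [314.0, 73.0]]
top reference 0.62 [126.4 258. ] [341. 208.] [[336.0, 275.0], [368.0, 272.0], [346.0, 141.0], [315.0, 145.0]]
top cradle_a 0.73 [180.5 180. ] [562.  72.] [[614.0, 102.0], [615.0, 47.0], [511.0, 43.0], [510.0, 96.0]]
top cradle_a 0.62 [153.5 181. ] [558. 149.] [[609.0, 165.0], [610.0, 139.0], [507.0, 133.0], [506.0, 158.0]]
top photometer 0.74 [132.8 149. ] [642. 203.] [[830.0, 443.0], [856.0, 3.0], [463.0, -25.0], [439.0, 392.0]]
top cover 0.69
[... 622 characters left out ...]
9.0, -165.0], [337.0, -108.0]]
top dish 0.68 [379.8 231.8] [ 429. -504.] [[430.0, -447.0], [487.0, -503.0], [428.0, -561.0], [373.0, -505.0]]
top wash 0.57 [392.4 185.9] [ 564. -544.] [[582.0, -480.0], [613.0, -594.0], [547.0, -608.0], [516.0, -495.0]]
scene cell 0.93 [140.4 236.8] [ 767. -452.] [[792.0, -505.0], [757.0, -520.0], [742.0, -397.0], [777.0, -385.0]]
scene cell 0.76 [204.4 190.3] [ 536. -323.] [[528.0, -379.0], [496.0, -284.0], [543.0, -268.0], [574.0, -360.0]]
scene cell 0.67 [256. 213.] [ 600. -130.] [[641.0, -176.0], [529.0, -107.0], [559.0, -82.0], [667.0, -151.0]]
scene rack 0.6 [200.2 208.4] [ 567. -334.] [[603.0, -432.0], [418.0, -376.0], [530.0, -236.0], [695.0, -299.0]]
```

```bash
python3 -m jog '0 0 0 1.2 -1.6 1.2 1;0 0 0 2.3 -3.2 2.4 1;0 0 0 3.5 -4.8 3.6 1;0 0 0 4.6 -6.4 4.8 1;0 0 0 5.7 -8 6 1' ; python3 -m jog '0 0 0 1.1 -1.6 0 1;0 0 0 2.3 -3.2 0 1;0 0 0 3.4 -4.8 0 1;0 0 0 4.5 -6.4 0 1;0 0 0 4.5 -6.4 0 1'; python3 - <<'E'
from h import *
print(env.state()["ee_pos"],env.state()["ee_rot"],env.state()["qpos"],camera_params("wrist"))
f=grab_frame("wrist"); cv2.imwrite("pics/w1.png",f[:,:,::-1])
E
```

```text
time_s: 1.52
ee_pos: [399.9, 313.1, 365.1]
ee_rot: [180.0, 0.0, 153.5]
force: [1.1, 0.2, -0.4]
gripper_width: 91.1
time_s: 2.15
ee_pos: [513.1, 152.1, 363.5]
ee_rot: [-180.0, 0.0, 153.2]
force: [0.0, 0.9, -0.2]
gripper_width: 91.4
[513.05820393 152.10707564 363.47830303] [-1.79954657e+02  1.59083985e-03  1.53220199e+02] [ 1.53039805e+01  1.14969111e+01  7.79379301e+01 -3.47201652e-02
  9.05943677e+01 -4.79165694e+01] {'K': array([[297.31863964,   0.        , 256.38952557],
       [  0.        , 297.31863964, 192.72442233],
       [  0.        ,   0.        ,   1.        ]]), 'rvec': array([-2.49572946, -1.5361668 , -0.18507818]), 'tvec': array([-367.24399962, -440.96429471,  442.13015652])}
```

View pics/w1.png

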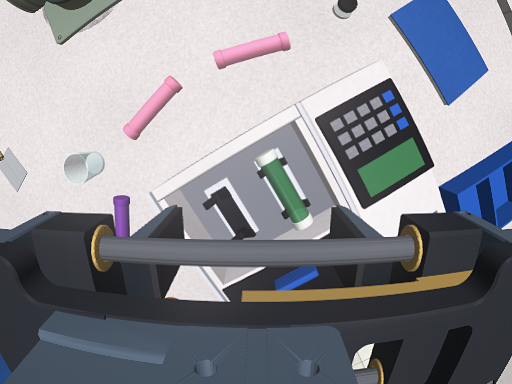

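```bash
python3 - <<'E'
from h import *
p=cam("wrist"); f=grab_frame("wrist")
for q,z in (("reference",92),("cradle_a",85),("cover_tab",140)):
    for r in spotter.trace(q,"wrist")[:4]:
        if r["conf"]<.3: continue
        ys,xs=np.nonzero(r["region"])
        W=np.array([onz(p,(x,y),z)[:2] for x,y in zip(xs,ys)]).astype(np.float32)
        rc=cv2.minAreaRect(W); print(q,round(r["conf"],2),r["box"],np.round(rc[0],1),np.round(rc[1]),round(rc[2],1),len(xs))
# pixel segmentation of green
hsv=cv2.cvtColor(f,cv2.COLOR_RGB2HSV); m=(hsv[...,0]>40)&(hsv[...,0]<85)&(hsv[...,1]>70)
m[:, 330:]=0; m[:140]=0; m[232:]=0
ys,xs=np.nonzero(m); W=np.array([onz(p,(x,y),92)[:2] for x,y in zip(xs,ys)]).astype(np.float32)
print("green",cv2.minAreaRect(W),W.mean(0))
for uv in ((161,196),(304,107),(249,119),(258,160),(302,224),(216,195),(252,238)): print(uv,[onz(p,uv,z)[:2].round(1).tolist() for z in (115,92,88.5)])
E
python3 - <<'E'
import cv2
f=cv2.imread('pics/w1.png')[90:310,140:400]; cv2.imwrite('pics/w1c.png',cv2.resize(f,None,fx=3,fy=2.7,interpolation=cv2.INTER_CUBIC)[:600,:800])
E
```

```text
reference 0.95 [254.3, 154.8, 60.1, 78.8] [568.7 173.6] [138.  33.] 3.0 1667
reference 0.94 [214.0, 34.5, 75.4, 36.8] [353.1 225.1] [116.  32.] 79.4 1346
reference 0.81 [123.9, 77.7, 59.6, 63.1] [358.5  48.4] [ 29. 116.] 16.8 1165
cradle_a 0.92 [204.9, 178.4, 53.5, 63.4] [561.5  78.2] [107.  57.] 3.5 1755
green ((569.7750854492188, 174.85791015625), (104.6131820678711, 29.073856353759766), 3.7402853965759277) [569.1     174.68962]
(161, 196) [[484.6, 7.0], [486.3, -2.7], [486.6, -4.2]]
(304, 107) [[463.8, 253.3], [464.4, 257.1], [464.5, 257.7]]
(249, 119) [[445.2, 176.3], [444.8, 175.8], [444.8, 175.8]]
(258, 160) [[502.9, 161.4], [505.6, 160.2], [506.0, 160.0]]
(302, 224) [[618.9, 177.6], [628.0, 177.2], [629.4, 177.2]]
(216, 195) [[521.1, 83.5], [524.9, 78.0], [525.4, 77.2]]
(252, 238) [[605.0, 100.1], [613.3, 95.5], [614.6, 94.8]]
```

View pics/w1c.png

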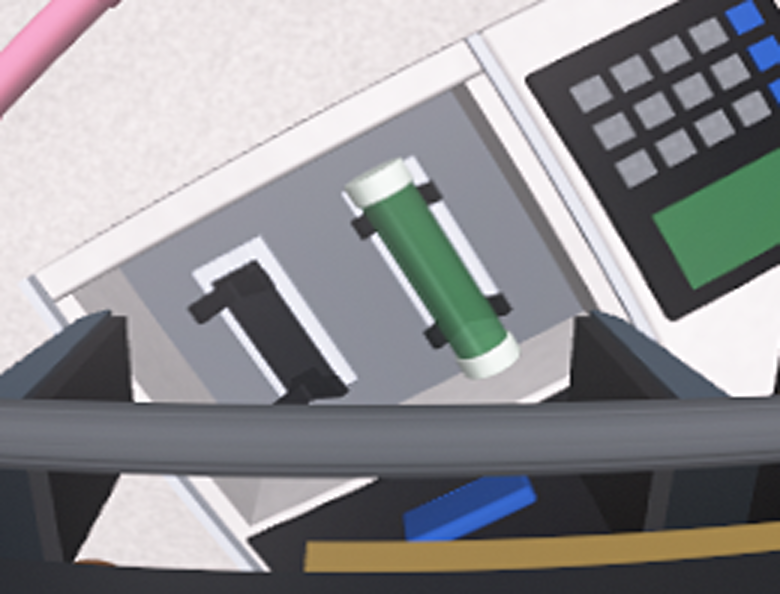

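```bash
python3 -m jog '-0.4 -0.9 0 -0.3 -2.2 0 1;-0.9 -1.8 0 -0.6 -4.4 0 1;-1.3 -2.7 0 -0.9 -6.6 0 1;-1.8 -3.6 0 -1.2 -8.8 0 1;-2.2 -4.5 0 -1.5 -11 0 1' ; python3 -m jog '-0.3 -0.6 0 0 -1.6 -1.4 1;-0.6 -1.2 0 -0.1 -3.2 -2.7 1;-0.9 -1.8 0 -0.2 -4.8 -4 1;-0.9 -1.8 0 -0.2 -6.4 -5.4 1;-0.9 -1.8 0 -0.2 -6.4 -5.4 1'; python3 - <<'E'
from h import *
print(env.state()["ee_pos"],env.state()["ee_rot"],env.state()["qpos"])
p=cam("wrist");f=grab_frame("wrist"); cv2.imwrite("pics/w2.png",f[:,:,::-1])
C=np.array([538,-317,120.]);a=np.deg2rad(-26);u=np.array([np.cos(.611)*np.cos(a),np.cos(.611)*np.sin(a),np.sin(.611)])
print([proj(p,C+s*u).round(1) for s in (-65,0,65)])
for r in spotter.trace("cell","wrist")[:3]: print(r["conf"],r["box"])
E
```

```text
time_s: 3.02
ee_pos: [473.8, -120.5, 364.6]
ee_rot: [179.8, 25.3, 153.6]
force: [1.0, -0.5, -0.4]
gripper_width: 91.0
time_s: 3.65
ee_pos: [467.7, -280.7, 225.8]
ee_rot: [179.7, 34.8, 153.2]
force: [-0.3, 0.2, 0.6]
gripper_width: 91.3
[ 467.66119904 -280.68654338  225.75622068] [179.67928034  34.76599154 153.24314387] [ -35.40149012    0.62795778  119.41256963   11.99783978   26.03511003
 -107.93311666]
[array([253.7, 127.4]), array([254.5, 190. ]), array([255.2, 247.1])]
0.85 [227.5, 128.7, 46.6, 110.0]
0.67 [181.2, 211.4, 48.0, 28.7]
0.59 [348.4, 10.6, 56.2, 110.4]
```

View pics/w2.png

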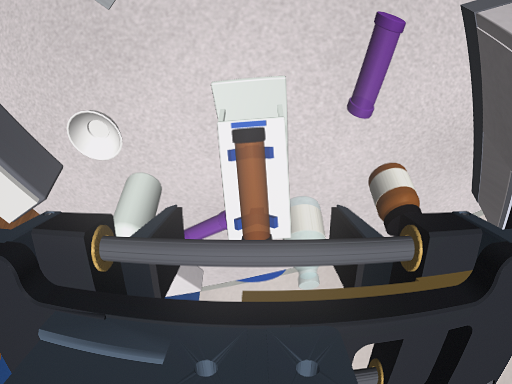

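```bash
cat > fit.py <<'E'
from h import *
from scipy.optimize import least_squares
def surf(C,yaw,pitch):
    u=np.array([np.cos(pitch)*np.cos(yaw),np.cos(pitch)*np.sin(yaw),np.sin(pitch)])
    v=np.array([-np.sin(yaw),np.cos(yaw),0]); w=np.cross(u,v)
    P=[]
    for s0,s1,r in((-65,-51,17),(-51,51,15),(51,65,17)):
        for s in(s0,s1): P.append([C+s*u+r*(np.cos(t)*v+np.sin(t)*w) for t in np.linspace(0,6.28,24)])
    return P
def sil(p,C,yaw,pitch):
    m=np.zeros((384,512),np.uint8); S=surf(C,yaw,pitch)
    for i in(0,2,4):
        q=np.array([proj(p,X) for X in S[i]+S[i+1]],np.float32)
        cv2.fillConvexPoly(m,cv2.convexHull(np.round(q*16).astype(np.int32)),1,shift=4)
    return m
E
python3 - <<'E'
from fit import *
from scipy.optimize import minimize
p=cam("wrist"); f=grab_frame("wrist"); obs=[]
r=spotter.trace("cell","wrist")[0]; print(r["conf"],r["box"]); obs.append((p,r["region"],np.s_[:228,:]))
pt=cam("top"); g=grab_frame("top")
for q in spotter.trace("cell","top"):
    b=q["box"]
    if abs(b[0]+b[2]/2-319)<12 and abs(b[1]+b[3]/2-190)<12: print("top",q["conf"],b); obs.append((pt,q["region"],np.s_[:,:])); break
def cost(x,O):
    c=0
    for p,m,s in O:
        S=cv2.GaussianBlur(sil(p,np.array([x[0],x[1],120.]),np.deg2rad(x[2]),np.deg2rad(35)).astype(np.float32)[s],(0,0),1)
        M=cv2.GaussianBlur(m.astype(np.float32)[s],(0,0),1); c+=((S-M)**2).sum()/m[s].sum()
    return c
for O in (obs[:1],obs[1:],obs):
    if O:
        best=min((minimize(cost,(538+dx,-317+dy,-26),args=(O,),method="Nelder-Mead",options=dict(initial_simplex=[(538+dx,-317+dy,-26),(548,-317,-26),(538,-307,-26),(538,-317,-20)],xatol=.1,fatol=1e-4,maxiter=120)) for dx,dy in((-4,3),(4,-3))),key=lambda r:r.fun); print(best.x.round(1),best.fun)
E
```

```text
0.95 [348.5, 9.4, 54.6, 102.8]
top 0.74 [304.6, 168.9, 29.6, 39.2]
[ 774. -419.   -8.] 0.9479928689190085
[ 538.6 -317.1  -21.7] 0.048093093872070315
[ 544.3 -320.   -21.8] 2.0372572953300705
```

```bash
python3 - <<'E'
from fit import *
from scipy.optimize import minimize
p=cam("wrist"); f=grab_frame("wrist")
for r in spotter.trace("cell","wrist"):
    b=r["box"]
    if abs(b[0]+b[2]/2-250)<15 and b[3]>60: break
print(b); m=r["region"]; s=np.s_[:226,:]
def cost(x):
    S=cv2.GaussianBlur(sil(p,np.array([x[0],x[1],120.]),np.deg2rad(x[2]),np.deg2rad(35)).astype(np.float32)[s],(0,0),1)
    return ((S-cv2.GaussianBlur(m.astype(np.float32)[s],(0,0),1))**2).sum()/m[s].sum()
for dx,dy in((-4,3),(4,-3)):
    b=minimize(cost,(538+dx,-317+dy,-24),method="Nelder-Mead",options=dict(initial_simplex=[(538+dx,-317+dy,-24),(548,-317,-24),(538,-307,-24),(538,-317,-18)],xatol=.1,fatol=1e-4)); print(b.x.round(1),b.fun)
E
```

```text
[224.9, 123.0, 45.3, 117.0]
[ 538.  -319.   -21.1] 0.005032483176858587
[ 538.  -319.1  -21.1] 0.005086278821230719
```

```bash
python3 -m jog '0 0 1.1 0.65 -0.67 -0.92 1;0 0 1.1 0.65 -0.67 -0.92 1;0 0 1.1 0.65 -0.67 -0.92 1' 20; python3 - <<'E'
from h import *
s=env.state();print(s["ee_pos"],s["ee_rot"],s["qpos"])
C=np.array([538,-318.6,120]);n=np.array([-.5344,.2084,.8192])
print((C-18.8*n-s["ee_pos"])/25, (C+40*n-s["ee_pos"])/25)
E
```

```text
time_s: 4.42
ee_pos: [485.6, -297.2, 205.9]
ee_rot: [179.8, 35.1, 158.9]
force: [0.2, 0.3, 0.0]
gripper_width: 91.1
[ 485.62751917 -297.16905056  205.91524096] [179.75906832  35.09146198 158.91372308] [ -38.62799889    4.4979974   118.7522201    24.75710687   25.04485303
 -127.18719158]
[ 2.49676803 -1.01395478 -4.05264804] [ 1.23985923 -0.52379798 -2.12588964]
```

```bash
python3 -m jog '0 0 0 0.8 -0.33 -1.3 1;0 0 0 1.5 -0.6 -2.4 1;0 0 0 2 -0.8 -3.25 1;0 0 0 2.5 -1.01 -4.05 1;0 0 0 2.5 -1.01 -4.05 1' 20; python3 - <<'E'
from h import *
s=env.state();print(s["ee_pos"],s["ee_rot"],s["force"])
C=np.array([538,-318.6,120]);n=np.array([-.5344,.2084,.8192])
print((C-18.8*n-s["ee_pos"])); f=grab_frame("wrist"); cv2.imwrite("pics/w3.png",f[:,:,::-1])
E
```

```text
time_s: 5.05
ee_pos: [548.8, -321.4, 104.8]
ee_rot: [179.8, 34.9, 159.0]
force: [-0.1, 0.4, 0.5]
gripper_width: 91.1
[ 548.84908291 -321.39214835  104.78477384] [179.79831986  34.9042292  158.98293029] [-0.13596822  0.36636934  0.52858621]
[-0.80236291 -1.12577165 -0.18573384]
```

View pics/w3.png

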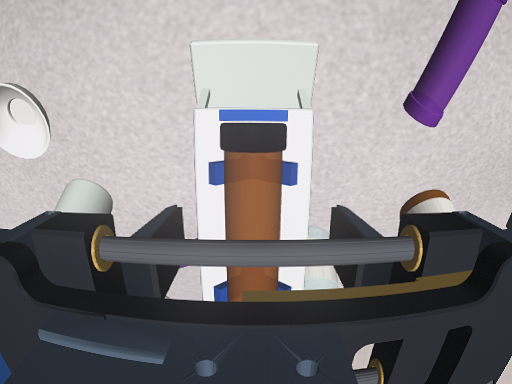

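```bash
python3 -m jog '0 0 0 -0.03 -0.07 0 1;0 0 0 -0.03 -0.07 0 0.6;0 0 0 -0.03 -0.07 0 0.2;0 0 0 -0.03 -0.07 0 0.2;0 0 0 -0.03 -0.07 0 0.2' 20;python3 -m jog '0 0 0 0 0 0 0.2;0 0 0 0 0 0 0.2;0 0 0 0 0 0 0.2' 20
```

```text
time_s: 5.72
ee_pos: [547.8, -323.9, 106.0]
ee_rot: [179.9, 35.0, 158.9]
force: [-0.1, -0.6, 0.0]
gripper_width: 53.7
time_s: 6.1
ee_pos: [547.9, -323.6, 105.8]
ee_rot: [179.8, 34.9, 158.9]
force: [0.3, 1.0, 1.0]
gripper_width: 29.4
```

```bash
python3 -m jog '0 0 0 -0.1 0.04 0.16 0.2;0 0 0 -0.43 0.17 0.66 0.2;0 0 0 -0.86 0.33 1.3 0.2;0 0 0 -1.5 0.58 2.3 0.2;0 0 0 -2.14 0.83 3.28 0.2' 20;python3 -m jog '0 0 0 0 0 0.6 0.2;0 0 0 0 0.4 1.6 0.2;0 0 0 0 0.4 2.6 0.2;0 0 0 0 0.4 2.6 0.2' 20; python3 - <<'E'
from h import *
s=env.state();print(s["ee_pos"],s["ee_rot"],s["qpos"],s["force"])
f=grab_frame("wrist"); cv2.imwrite("pics/w4.png",f[:,:,::-1])
E
```

```text
time_s: 6.72
ee_pos: [493.4, -302.8, 188.2]
ee_rot: [179.9, 34.9, 158.9]
force: [0.1, -0.9, -1.4]
gripper_width: 29.4
time_s: 7.22
ee_pos: [495.0, -293.8, 255.2]
ee_rot: [180.0, 35.2, 159.0]
force: [0.3, 0.1, -1.9]
gripper_width: 29.6
[ 494.9698697  -293.77142529  255.24941253] [179.97050133  35.21359372 158.98186225] [ -37.25130217    1.98431433  113.51394474   17.94821401   31.64766604
 -118.79794282] [ 0.34129095  0.08817684 -1.88427627]
```

```bash
python3 - <<'E'
from scipy.spatial.transform import Rotation as R
a=R.from_euler('xyz',[180,35.1,159],degrees=True); b=R.from_euler('xyz',[180,0,183.4],degrees=True)
v=(b*a.inv()).as_rotvec(degrees=True)/5; print(v)
m=R.from_rotvec(v*2.5,degrees=True); print(((b*(m*a).inv()).as_rotvec(degrees=True))/5)
E
```

```text
[1.08191046 6.98871642 4.72550674]
[0.54095523 3.49435821 2.36275337]
```

```bash
python3 -m jog '0.11 0.7 0.47 0.6 1.5 0.1 0.2;0.22 1.4 0.94 1.2 3 0.2 0.2;0.33 2.1 1.42 1.8 4.5 0.3 0.2;0.43 2.8 1.89 2.4 6 0.4 0.2;0.54 3.49 2.36 2.9 7.35 0.5 0.2' 20;python3 -m jog '0.11 0.7 0.47 0.6 1.5 0.1 0.2;0.22 1.4 0.94 1.2 3 0.1 0.2;0.33 2.1 1.42 1.8 4.5 0.1 0.2;0.43 2.8 1.89 2.4 6 0.1 0.2;0.54 3.49 2.36 2.9 7.35 0.1 0.2' 20;python3 -m jog '0 0 0 0 0 0 0.2;0 0 0 0 0 0 0.2' 20; python3 - <<'E'
from h import *
s=env.state();print(s["ee_pos"],s["ee_rot"],s["qpos"],s["force"])
f=grab_frame("wrist"); cv2.imwrite("pics/w5.png",f[:,:,::-1])
E
```

```text
time_s: 7.9
ee_pos: [566.5, -107.8, 263.3]
ee_rot: [-178.2, 17.1, 171.8]
force: [0.1, -0.0, -1.7]
gripper_width: 29.6
time_s: 8.52
ee_pos: [639.4, 75.7, 265.6]
ee_rot: [179.9, -0.4, -176.6]
force: [1.6, -0.9, -0.8]
gripper_width: 29.1
time_s: 8.78
ee_pos: [638.8, 73.9, 266.1]
ee_rot: [179.9, -0.3, -176.7]
force: [-1.0, 0.0, -0.3]
gripper_width: 29.4
[638.76100384  73.8879441  266.06529504] [ 179.94482096   -0.26334728 -176.70517331] [ 5.53937439e+00  2.33722299e+01  7.44637403e+01  6.60267935e-02
  8.24250190e+01 -8.77641784e+01] [-0.95706277  0.04787104 -0.25264294]
```

View pics/w5.png

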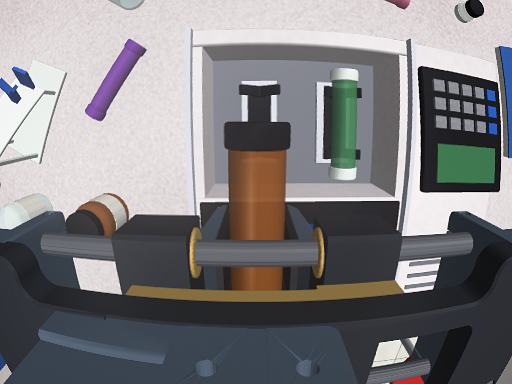

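```bash
python3 - <<'E'
from fit import *
from scipy.optimize import minimize
p=cam("wrist"); f=grab_frame("wrist")
def fit(q,z,x0,box,s,pit=None):
    L=[r for r in spotter.trace(q,"wrist") if abs(r["box"][0]+r["box"][2]/2-box[0])<25 and abs(r["box"][1]+r["box"][3]/2-box[1])<45]
    m=L[0]["region"]; print(q,L[0]["conf"],L[0]["box"])
    M=cv2.GaussianBlur(m.astype(np.float32)[s],(0,0),1)
    def cost(x):
        S=cv2.GaussianBlur(sil(p,np.array([x[0],x[1],z]),np.deg2rad(x[2]),np.deg2rad(x[3]) if len(x)>3 else 0).astype(np.float32)[s],(0,0),1); return ((S-M)**2).sum()/m[s].sum()
    x0=np.array(x0,float)
    b=minimize(cost,x0,method="Nelder-Mead",options=dict(initial_simplex=np.vstack([x0]+[x0+d for d in np.diag([8,8,5,4][:len(x0)])]),xatol=.05,fatol=1e-5)); print(b.x.round(2),b.fun)
a=np.s_[:,:]
fit("reference",92.,(569,174.5,3.4),(343,124),a)
c=np.s_[:200,:]
fit("cell",284.9,(639,74,3.3),(257,190),c); fit("cell",284.9,(639,74,3.3,0),(257,190),c)
for r in spotter.trace("cradle_a","wrist")[:3]: 
    print(r["conf"],r["box"]); b=r["box"]
    if b[0]<300: print([onz(p,u,z).round(1) for z in(88.5,) for u in((b[0],b[1]),(b[0]+b[2],b[1]))])
E
python3 -c "
import cv2;f=cv2.imread('pics/w5.png')[20:200,190:410];cv2.imwrite('pics/w5c.png',cv2.resize(f,None,fx=3.3,fy=3.3,interpolation=cv2.INTER_CUBIC))"
```

```text
reference 0.9 [325.4, 71.2, 36.0, 112.0]
[566.4  174.49   3.75] 0.01278882854268845
cell 0.87 [223.5, 119.5, 65.0, 172.2]
[637.5   75.04   4.49] 0.006225215993269085
cell 0.87 [223.5, 119.5, 65.0, 172.2]
[638.3   74.75   3.81   3.11] 0.005183024258334517
0.86 [241.1, 82.1, 40.4, 40.0]
[array([526.5,  50. ,  88.5]), array([523.6,  96.8,  88.5])]
0.77 [312.6, 82.5, 48.6, 79.8]
0.28 [327.8, 68.9, 31.2, 112.1]
```

View pics/w5c.png

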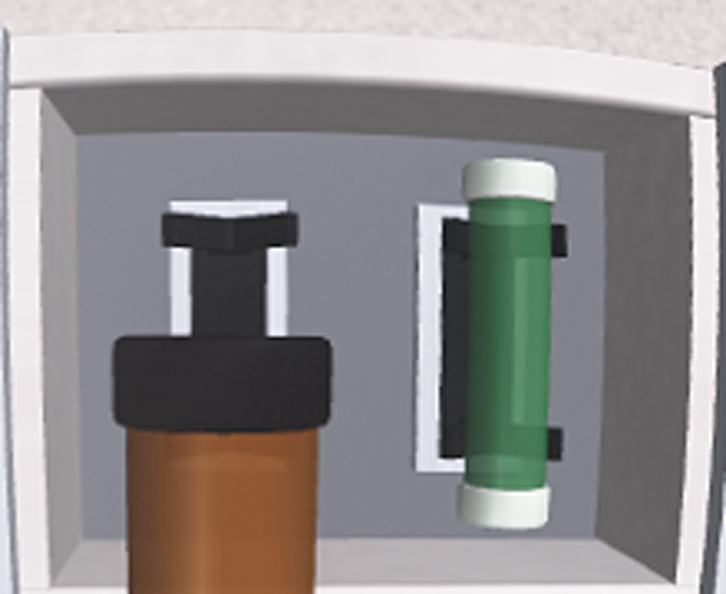

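```bash
python3 -m jog '0 0 0.03 -1 0 0 0.2;0 0 0.05 -2 0 0 0.2;0 0 0.05 -2.7 0.01 -1 0.2;0 0 0.05 -2.7 0.01 -3 0.2;0 0 0.05 -2.7 0.01 -5 0.2' 20;python3 -m jog '0 0 0 0 0 -0.8 0.2;0 0 0 0 0 -0.8 0.2;0 0 0 0 0 -0.8 0.2' 20; python3 - <<'E'
from fit import *
from scipy.optimize import minimize
s=env.state();print(s["ee_pos"],s["ee_rot"],s["force"])
p=cam("wrist"); f=grab_frame("wrist"); cv2.imwrite("pics/w6.png",f[:,:,::-1])
g=grab_frame("scene"); cv2.imwrite("pics/s6.png",g[:,:,::-1])
gc=cv2.resize(g[170:300,280:400],(480,384*480//443),interpolation=cv2.INTER_CUBIC)
cv2.imwrite("pics/c6.png",np.hstack([cv2.resize(f[:300,60:480],(0,0),fx=.98,fy=416/300)[:416,:310] if 0 else cv2.resize(f[40:300,150:420],(320,308))[:, :],cv2.resize(gc,(360,308))])[:,:,::-1])
E
```

```text
time_s: 9.7
ee_pos: [571.9, 74.3, 142.8]
ee_rot: [179.9, 0.1, -176.5]
force: [0.6, 0.9, -1.8]
gripper_width: 29.8
time_s: 10.07
ee_pos: [572.9, 74.5, 124.4]
ee_rot: [179.9, 0.1, -176.5]
force: [1.0, -0.1, -1.5]
gripper_width: 29.7
[572.86271214  74.51505116 124.35536006] [ 1.79903332e+02  6.96109922e-02 -1.76467537e+02] [ 1.00952325 -0.0911006  -1.52337465]
```

View pics/c6.png

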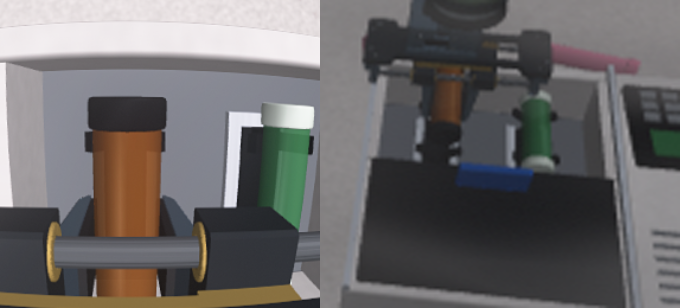

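```bash
python3 - <<'E'
from fit import *
from scipy.optimize import minimize
p=cam("wrist"); f=grab_frame("wrist")
def fit(q,z,x0,red,s):
    best=None
    for r in spotter.trace(q,"wrist"):
        m=r["region"]; 
        if m[s].sum()<300: continue
        M=cv2.GaussianBlur(m.astype(np.float32)[s],(0,0),1)
        def cost(x):
            S=cv2.GaussianBlur(sil(p,np.array([x[0],x[1],z]),np.deg2rad(x[2]),np.deg2rad(x[3]) if len(x)>3 else 0).astype(np.float32)[s],(0,0),1); return ((S-M)**2).sum()/m[s].sum()
        x=np.array(x0,float)
        b=minimize(cost,x,method="Nelder-Mead",options=dict(initial_simplex=np.vstack([x]+[x+d for d in np.diag([8,8,5,4][:len(x)])]),xatol=.05,fatol=1e-5))
        if best is None or b.fun<best[0]: best=(b.fun,b.x.round(2),r["box"])
    print(q,best)
fit("reference",92.,(567,174.5,3.4),0,np.s_[:205,:])
fit("cell",143.2,(572,75,3.4),0,np.s_[:205,:]); fit("cell",143.2,(572,75,3.4,0),0,np.s_[:205,:])
for r in spotter.trace("cradle_a","wrist")[:3]: print(r["conf"],r["box"])
E
```

```text
reference (np.float64(0.006368254886079116), array([566.53, 176.01,   5.4 ]), [367.4, 127.4, 49.3, 105.7])
cell (np.float64(0.004055411515835517), array([571.72,  74.92,   3.27]), [223.8, 119.6, 68.5, 171.6])
cell (np.float64(0.0029119598175475223), array([572.16,  74.89,   3.38,   2.05]), [223.8, 119.6, 68.5, 171.6])
0.69 [224.9, 152.0, 67.8, 17.9]
0.56 [334.3, 131.9, 81.8, 82.3]
```

```bash
python3 -m jog '0 0 0 0 0 -0.6 0.2;0 0 0 0 0 -1.1 0.2;0 0 0 0 0 -1.6 0.2;0 0 0 0 0 -1.75 0.2;0 0 0 0 0 -1.75 0.2' 20;python3 -m jog '0 0 0 0 0 -0.05 0.2;0 0 0 0 0 -0.1 0.2;0 0 0 0 0 -0.1 0.2' 20; python3 -c "
from h import *
s=env.state();print(s['ee_pos'],s['force'],s['torque'])"
```

```text
time_s: 11.05
ee_pos: [571.8, 74.6, 78.7]
ee_rot: [179.9, -0.1, -176.4]
force: [-0.0, -0.0, -0.8]
gripper_width: 29.4
time_s: 11.42
ee_pos: [572.0, 74.6, 76.8]
ee_rot: [179.9, -0.1, -176.5]
force: [-0.1, 1.0, -1.1]
gripper_width: 29.7
[571.96007137  74.58644565  76.80842954] [-0.08179871  0.96599716 -1.12542009] [0.03340969 0.03016547 0.01360205]
```

```bash
python3 -m jog '0 0 0 0 0 -0.04 0.2;0 0 0 0 0 -0.08 0.2;0 0 0 0 0 -0.08 0.2' 20;python3 -m jog '0 0 0 0 0 -0.04 0.2;0 0 0 0 0 -0.04 0.2' 20;python3 -m jog '0 0 0 0 0 -0.04 0.2;0 0 0 0 0 -0.04 0.2' 20; python3 -c "
from h import *
s=env.state();print(s['ee_pos'],s['force'],s['torque'])"
```

```text
time_s: 11.8
ee_pos: [571.9, 74.6, 74.6]
ee_rot: [179.9, -0.1, -176.5]
force: [0.1, 1.0, -0.4]
gripper_width: 29.6
time_s: 12.05
ee_pos: [572.0, 74.4, 73.9]
ee_rot: [179.9, -0.1, -176.4]
force: [-0.1, -1.1, 2.1]
gripper_width: 30.0
time_s: 12.3
ee_pos: [572.0, 74.4, 72.8]
ee_rot: [179.9, -0.1, -176.4]
force: [-0.2, -0.5, 2.5]
gripper_width: 29.5
[572.02679925  74.44272425  72.84821872] [-0.23173863 -0.53600791  2.45767732] [-0.15430497  0.20386131  0.02029265]
```

```bash
python3 -m jog '0 0.2 0 0 0 0 0.2;0 0.4 0 0 0 0 0.2;0 0.4 0 0 0 0 0.2' 20;python3 -c "
from h import *
s=env.state();print(s['ee_pos'],s['force'],s['torque'])"; python3 -m jog '0 0.1 0 0 0 -0.02 0.2;0 0.1 0 0 0 -0.02 0.2' 20; python3 -c "
from h import *
s=env.state();print(s['ee_pos'],s['force'],s['torque'])"
```

```text
time_s: 12.68
ee_pos: [572.2, 74.2, 72.5]
ee_rot: [179.8, -2.1, -176.5]
force: [-2.1, -3.3, 2.4]
gripper_width: 29.8
[572.18350121  74.23124117  72.54984234] [-2.13178215 -3.29000765  2.41699596] [-0.53706979  0.03945395 -0.06287168]
time_s: 12.92
ee_pos: [572.1, 74.3, 72.2]
ee_rot: [179.8, -2.6, -176.4]
force: [-1.2, -4.1, 2.9]
gripper_width: 29.5
[572.1132961   74.27222228  72.20989297] [-1.15768211 -4.06779623  2.93533231] [-0.70658632 -0.09912588 -0.09669153]
```

```bash
python3 -m jog '0 0 0 0 -0.03 0 0.2;0 0 0 0 -0.05 0 0.2;0 0 0 0 -0.05 0 0.2' 20; python3 -c "
from h import *
s=env.state();print(s['ee_pos'],s['force'],s['torque'])"
```

```text
time_s: 13.3
ee_pos: [572.1, 74.0, 72.3]
ee_rot: [179.7, -2.5, -176.4]
force: [0.4, 0.6, 3.8]
gripper_width: 29.7
[572.09749717  74.00362165  72.2834494 ] [0.42543884 0.55281412 3.84478193] [ 0.08180928 -0.14045571  0.03611879]
```

```bash
python3 -m jog '0 0 0 0 0 0 0.35;0 0 0 0 0 0 0.4;0 0 0 0 0 0 0.5;0 0 0 0 0 0 0.62;0 0 0 0 0 0 0.62'; python3 -c "
from h import *
s=env.state();print(s['ee_pos'],s['force'],s['torque'])"
python3 -m jog '0 0 0 0 0 0.5 0.62;0 0 0 0 0 1.5 0.62;0 0 0 0 0 3.5 0.62;0 -0.3 0 0 0 5.5 0.62;0 -0.5 0 1 0 7.7 0.62'
python3 -m jog '0 0 0 1 0 0 0.62;0 0 0 2.7 0 0 0.62;0 0 0 2.7 0 0 0.62;0 0 0 2.7 0 0 0.62'
python3 - <<'E'
from h import *
s=env.state();print(s["ee_pos"],s["ee_rot"],s["force"])
f=grab_frame("wrist"); cv2.imwrite("pics/w7.png",f[:,:,::-1])
g=grab_frame("top"); cv2.imwrite("pics/c7.png",np.hstack([f[20:300,150:430],cv2.resize(g[70:225,50:215],(298,280),interpolation=cv2.INTER_CUBIC)])[:,:,::-1])
E
```

```text
time_s: 13.92
ee_pos: [571.9, 73.3, 72.1]
ee_rot: [179.8, -2.6, -176.5]
force: [-0.2, 0.4, 0.4]
gripper_width: 56.1
[571.86505535  73.34326152  72.09671837] [-0.24686056  0.41503242  0.35078929] [0.0885421  0.00213281 0.07028304]
time_s: 14.55
ee_pos: [595.6, 73.3, 267.4]
ee_rot: [179.9, -0.1, -176.4]
force: [1.1, 0.2, -0.1]
gripper_width: 56.6
time_s: 15.05
ee_pos: [663.7, 73.3, 264.8]
ee_rot: [179.9, -0.1, -176.5]
force: [0.7, 0.9, -0.7]
gripper_width: 56.2
[663.68832622  73.31884322 264.84693196] [ 1.79906132e+02 -1.43622371e-01 -1.76453874e+02] [ 0.7286749   0.85103722 -0.72254133]
```

View pics/c7.png

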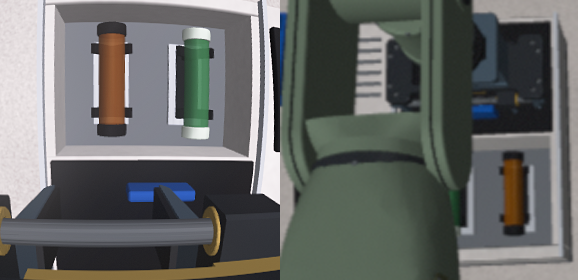

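```bash
python3 - <<'E'
from fit import *
from scipy.optimize import minimize
p=cam("wrist"); f=grab_frame("wrist")
for q,y0 in(("reference",174.5),("cell",74)):
    best=None
    for r in spotter.trace(q,"wrist"):
        m=r["region"]; M=cv2.GaussianBlur(m.astype(np.float32),(0,0),1)
        def cost(x):
            S=cv2.GaussianBlur(sil(p,np.array([x[0],x[1],92]),np.deg2rad(x[2]),0).astype(np.float32),(0,0),1); return ((S-M)**2).sum()/m.sum()
        x=np.array([569,y0,3.4]); b=minimize(cost,x,method="Nelder-Mead",options=dict(initial_simplex=np.vstack([x]+[x+d for d in np.diag([8,8,5])]),xatol=.05,fatol=1e-5))
        if best is None or b.fun<best[0]: best=(b.fun,b.x.round(2),r["box"])
    print(q,best)
hsv=cv2.cvtColor(f,cv2.COLOR_RGB2HSV); m=((hsv[...,0]>105)&(hsv[...,0]<125)&(hsv[...,1]>150)&(hsv[...,2]>70)); m[:190]=0;m[235:]=0;m[:,:260]=0;m[:,360:]=0
ys,xs=np.nonzero(m); print(xs.min(),xs.max(),ys.min(),ys.max(),[(y,xs[ys==y].min(),xs[ys==y].max()) for y in range(ys.min(),ys.max()+1,2)])
pt=cam("top"); g=np.load("pics/top0.npy"); h2=cv2.cvtColor(g,cv2.COLOR_RGB2HSV); k=((h2[...,0]>105)&(h2[...,0]<125)&(h2[...,1]>120)); k[:115]=0;k[150:]=0;k[:,:125]=0;k[:,190:]=0
Y,X=np.nonzero(k); print("top",X.min(),X.max(),Y.min(),Y.max(),[onz(pt,u,157).round(1) for u in((X.mean(),Y.mean()),(X.min(),Y.min()),(X.max(),Y.max()))])
for u in ((xs.mean(),ys.min()),(xs.mean(),ys.max()),(xs.min(),ys.mean()),(xs.max(),ys.mean())): print(np.round(u),onz(p,u,157).round(1),onz(p,u,122).round(1))
E
```

```text
reference (np.float64(0.015571202363606425), array([566.54, 174.59,   3.78]), [333.0, 50.4, 30.5, 109.6])
cell (np.float64(0.01564646853047993), array([570.53,  73.77,   4.22]), [245.1, 42.8, 31.4, 111.7])
276 344 203 221 [(203, np.int64(278), np.int64(337)), (205, np.int64(278), np.int64(339)), (207, np.int64(276), np.int64(341)), (209, np.int64(276), np.int64(342)), (211, np.int64(277), np.int64(344)), (213, np.int64(277), np.int64(344)), (215, np.int64(277), np.int64(344)), (217, np.int64(278), np.int64(344)), (219, np.int64(278), np.int64(344)), (221, np.int64(280), np.int64(339))]
top 142 170 127 136 [array([681.2, 128.8, 157. ]), array([692.9, 167.5, 157. ]), array([669.7,  90.9, 157. ])]
[308. 203.] [672.6 125.3 157. ] [682.  132.3 122. ]
[308. 221.] [691.3 127.4 157. ] [703.  134.6 122. ]
[276. 211.] [682.8  94.5 157. ] [693.5  97.6 122. ]
[344. 211.] [679.  163.9 157. ] [689.3 175.7 122. ]
```

```bash
python3 -m jog '0 0 -2 0.2 0.5 0 0.8;0 0 -4 0.4 1 0 0.9;0 0 -6 0.6 1.6 0 1;0 0 -8 0.85 2.2 0 1;0 0 -10 0.85 2.2 0 1' 10;python3 -m jog '0 0 -2 0 0 0 1;0 0 -4 0 0 0 1;0 0 -6 0 0 0 1;0 0 -8 0 0 -1 1;0 0 -8 0 0 -1 1';python3 -m jog '0 0 0 0 0 0 1;0 0 0 0 0 0 1'; python3 - <<'E'
from h import *
s=env.state();print(s["ee_pos"],s["ee_rot"],s["qpos"])
p=cam("wrist");f=grab_frame("wrist"); 
for X in ((685-6,128,157),(685+6,128,157),(685,128,122)):
    u=proj(p,X).astype(int); f=cv2.circle(f.copy(),(int(u[0]),int(u[1])),3,(255,0,0),-1)
cv2.imwrite("pics/w8.png",f[:,:,::-1])
E
```

```text
time_s: 15.92
ee_pos: [685.5, 129.5, 264.7]
ee_rot: [179.9, -0.1, 133.3]
force: [0.2, -0.4, 0.5]
gripper_width: 91.5
time_s: 16.55
ee_pos: [684.2, 128.1, 238.0]
ee_rot: [-179.8, -0.1, 93.7]
force: [0.4, -0.6, 0.7]
gripper_width: 91.2
time_s: 16.8
ee_pos: [686.1, 128.4, 240.9]
ee_rot: [179.8, -0.1, 93.6]
force: [-0.9, 0.6, 0.3]
gripper_width: 91.3
[686.05763416 128.43021625 240.90519318] [ 1.79795772e+02 -1.02465272e-01  9.36254937e+01] [9.62025184e+00 2.89943252e+01 6.87782106e+01 8.13643616e-02
 8.20136594e+01 5.98378653e+00]
```

View pics/w8.png

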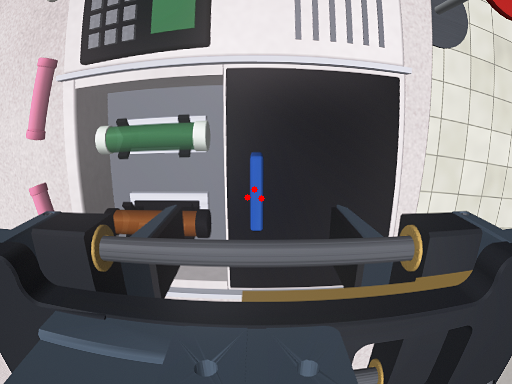

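```bash
python3 -m jog '0 0 0 0 0 -1.5 0.8;0 0 0 0 0 -3 0.7;0 0 0 0 0 -4 0.6;0 0 0 0 0 -4.35 0.5;0 0 0 0 0 -4.35 0.3' 10;python3 -m jog '0 0 0 0 0 0 0;0 0 0 0 0 0 0;0 0 0 0 0 0 0;0 0 0 0 0 0 0' 10
```

```text
time_s: 17.48
ee_pos: [685.9, 128.4, 131.3]
ee_rot: [179.9, -0.1, 93.6]
force: [0.6, 0.5, 0.4]
gripper_width: 44.1
time_s: 17.98
ee_pos: [685.9, 128.4, 131.6]
ee_rot: [179.8, -0.1, 93.6]
force: [-0.5, 0.3, 1.9]
gripper_width: 12.1
```

```bash
python3 -m jog '0 0 0 -0.6 -0.04 0 0;0 0 0 -1.4 -0.09 0 0;0 0 0 -2.2 -0.13 0 0;0 0 0 -3 -0.18 0 0;0 0 0 -3.8 -0.23 0 0' 10;python3 -m jog '0 0 0 -0.8 -0.05 0 0;0 0 0 -1.6 -0.1 0 0;0 0 0 -2.2 -0.13 0 0;0 0 0 -2.6 -0.16 0 0;0 0 0 -2.7 -0.16 0 0' 10;python3 -m jog '0 0 0 -0.1 -0.01 0 0;0 0 0 -0.2 -0.01 0 0;0 0 0 -0.3 -0.02 0 0;0 0 0 -0.4 -0.02 0 0' 10
```

```text
time_s: 18.6
ee_pos: [591.3, 122.5, 131.5]
ee_rot: [179.7, -0.1, 93.6]
force: [2.5, -2.0, 0.8]
gripper_width: 12.0
time_s: 19.23
ee_pos: [523.3, 118.3, 131.5]
ee_rot: [179.8, -0.1, 93.6]
force: [2.2, -3.8, 5.0]
gripper_width: 11.8
time_s: 19.73
ee_pos: [514.2, 117.7, 131.5]
ee_rot: [179.8, -0.0, 93.6]
force: [2.3, -4.1, 6.3]
gripper_width: 11.7
```

```bash
python3 -m jog '0 0 0 -0.08 0 0 0;0 0 0 -0.16 0 0 0;0 0 0 -0.16 0 0 0' ;python3 -m jog '0 0 0 -0.08 0 0 0;0 0 0 -0.16 0 0 0;0 0 0 -0.16 0 0 0';python3 -m jog '0 0 0 -0.08 0 0 0;0 0 0 -0.16 0 0 0;0 0 0 -0.16 0 0 0'
```

```text
time_s: 20.1
ee_pos: [509.9, 117.4, 131.5]
ee_rot: [179.8, -0.0, 93.6]
force: [0.5, -3.8, 7.0]
gripper_width: 11.7
time_s: 20.48
ee_pos: [508.1, 117.3, 131.5]
ee_rot: [179.6, 0.0, 93.6]
force: [6.7, -4.8, 2.9]
gripper_width: 12.1
time_s: 20.85
ee_pos: [508.1, 117.3, 131.5]
ee_rot: [179.1, 0.0, 93.6]
force: [16.6, -5.3, -5.7]
gripper_width: 12.0
```

```bash
python3 -m jog '0 0 0 0.13 0 0 0;0 0 0 0.13 0 0 0.3;0 0 0 0.13 0 0 0.6;0 0 0 0.13 0 0 0.6;0 0 0 0.13 0 0 0.6';python3 -m jog '0 0 0 0 0 1 0.6;0 0 0 0 0 3 0.6;0 0 0 0 0 5 0.6;0 0 0 1 0 6 0.6;0 0 0 1 0 6 0.6'; python3 - <<'E'
from h import *
s=env.state();print(s["ee_pos"],s["force"],s["time_s"])
p=cam("wrist");f=grab_frame("wrist");cv2.imwrite("pics/w9.png",f[:,:,::-1])
hsv=cv2.cvtColor(f,cv2.COLOR_RGB2HSV); m=((hsv[...,0]>105)&(hsv[...,0]<125)&(hsv[...,1]>150)&(hsv[...,2]>70)).astype(np.uint8)
n,l,st,c=cv2.connectedComponentsWithStats(m)
for i in range(1,n):
    if st[i,4]>100: print(st[i],onz(p,c[i],157).round(1))
E
```

```text
time_s: 21.48
ee_pos: [503.9, 118.3, 130.7]
ee_rot: [180.0, -0.1, 93.6]
force: [0.0, 0.6, -0.2]
gripper_width: 49.0
time_s: 22.1
ee_pos: [531.1, 118.4, 282.6]
ee_rot: [179.7, -0.1, 93.5]
force: [-0.5, -0.7, -0.1]
gripper_width: 54.5
[531.05036169 118.39211034 282.64075902] [-0.52530098 -0.6563359  -0.14907283] 22.1
[227 149  13  68 728] [507.9 122.  157. ]
[406 376  18   8 107] [ 821.2 -197.5  157. ]
```

View pics/w9.png

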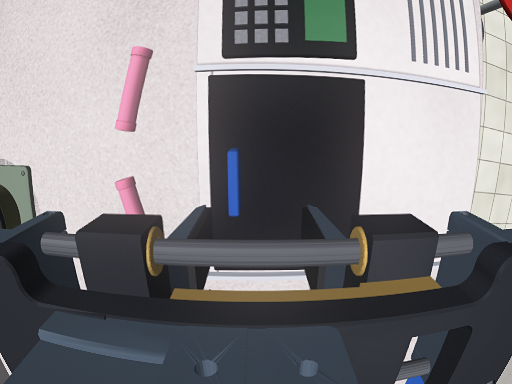

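```bash
python3 -c "
from workcell import env
print(env.job_done())"
```

```text
the job is handed in; nothing more can be done
None
```

The amber cell is in the empty cradle and the photometer cover is shut. I handed the job in at about 22 s of the 59 s allowed. The hand-in gives no verdict, so what follows rests on my own checks.

- **Lift:** I gripped the cell at 20 N and lifted it square to the slope.
- **Placing:** At first contact the cell sat about 2 to 3° nose-up. I corrected that, and a side force of about 4 N, before letting go, with about 5 to 6 N on the sprung cradle.
- **After release:** The wrist camera put the cell at (570.5, 73.8) mm, about 100 mm beside the reference at (566.5, 174.6) mm. I estimated the free cradle at (570 to 573, 75 to 76) mm, so the cell is within tolerance both ways. The fits gave the cell's direction as 4.2° and the reference's as 3.8°, against about 3.5° for the photometer.
- **Cover:** I pinched the tab and slid it until it stopped hard, where the force rose to about 17 N. After release the camera shows the tab at x = 507.9 mm; I expected about 509 mm when shut. The robot then backed off and touches nothing.

**Disagreements:** The reference's direction in one close-up fit (5.4°) differed from the others (3.0 to 3.8°), and I treated it as camera error. The cell cannot be seen under the closed cover, so its final position was last checked before closing. I did not check the bottles, jar, beaker and dish for movement at the end. No push on them showed in the force readings.

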